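# Open the brush-cleaner canister

## Task

I want to rinse the paint brush: unscrew the green cap from its canister, turning it anticlockwise in a few short twists until it comes free, and lift it off. Set the cap down right way up on the square wooden offcut that lies on the bench, and let go of it.

Things in the scene. Friction and masses are not known exactly. Their poses are not given: they have to be found in the camera images.
- cap: Round ribbed green plastic screw cap, 50 mm across, 32 mm high, 60 g, straight sides to grip; a white line crosses its top along its x axis (a half turn looks and works the same). Origin: centre of its open underside, z up. It starts screwed onto the canister, and turns anticlockwise seen from above (positive yaw), without rising; takes about 0.2 Nm; stays where it is left between twists.
- canister: Aluminium canister, 68 mm across, paper label with a green band, on a 100 x 100 mm pale wooden base screwed to the bench. Origin: centre of the base's underside on the bench, z up. Two black ticks on its shoulder lie at +x and -x. The shoulder is 100 mm up at the neck: fingers should reach at most 28 mm below the cap's top. A like canister with a red cap is not to be opened.
- neck (a point): The cap's seat on the canister's neck, on its axis 102 mm above its origin: the screwed-on cap's origin; its top is 32 mm higher. x axis along the ticks. The cap starts 100 to 132 degrees short of release; when its white line is parallel to the ticks (within 7 degrees; a stop prevents more) a sprung seal pops it up 3 mm and it lifts straight off, clear after 15 mm.
- board: Square grey-brown wooden offcut lying flat and loose on the bench, 77 x 77 x 20 mm, 150 g. Origin: centre of its underside; z up, its top at z = 20 mm. The cap's place is the middle of its top.
Not all that is in view belongs to the job. Of the things like the cap, leave any that is red; of the rest the smaller one is meant.

How it is judged:
By the outcome, as a careful person would: the job done as asked, in the order asked, and still so for the second after the job is handed in, with the robot touching nothing.
It also fails if it takes over 45 s, if anything falls off the work surface, if the arm or the gripper's body presses on something with over 40 N, if the wrist force passes 120 N, or if a joint passes its speed limit or range.

## Robot

A 6-joint arm with a two-finger parallel gripper is mounted at the origin on a cart in front of the work surface, level with it; the furniture and walls round the work are solid. World frame = base frame: x ahead of the robot, y to its left, z up, the work surface at z = 0. Lengths are in mm, angles in rad, forces in N, time in s.
With the tool pointing down it reaches from about 275 to 750 mm from the base axis. Payload 10.2 kg.
Tool frame: the origin (TCP) lies between the finger pads; the fingertips stand 17 mm ahead of it and the grasp point (between the pads) lies 2 mm behind it; z points along the fingers, y is the line along which they close (so a half turn about z gives the same grasp; the last joint's range is limited). The gripper opens to 85 mm and grips with 20 to 120 N. Pads are 22 mm wide; open, the fingers measure 114 mm over their backs; the gripper's body (76 mm by 85 mm) begins 54 mm behind the grasp point. The pads swing forward as they close: fully open they stand 13 mm farther back than shut.
Start: joints at [-1.332, 0.313, 1.498, -0, 1.331, -0.223], TCP at [233.908, -470.02, 248.294] pointing down, gripper open.
Joint ranges: [-2.94, 2.94], [-0.97, 2.17], [0.19, 2.56], [-1.23, 4.37], [0.02, 3.11], [-2.88, 2.88]. Speed limits (rad/s): [2.39, 2.39, 3.01, 3.14, 3.14, 3.14].

## Interface

Orientations are given as a unit quaternion [w, x, y, z].
In Python, from rig import * gives the robot as it stands.
- The arm moves only by the tool step_arm, never from a script. Its argument "commands" is text: rows parted by semicolons, each of 7 numbers parted by spaces: the opening, from 0 (shut) to 1 (fully open), then the shift along the tool's x, y, z in cm, then the turn, a rotation vector about the tool's x, y, z in rad. In form: hand x y z rx ry rz; .... A call has 1 to 20 rows; each row is the pose to reach, as a shift and turn from the pose commanded when the call began, along the tool's axes at that moment; what a row does not reach only later rows make up. A row lasts 1/12 s, in which the tool goes at most 41.7 mm and 7.16 degrees, less where a joint would pass 70% of its speed; a pose out of reach is approached as far as the arm can. A call with a gripper value outside its range is refused whole. The fingers move at their own pace and stop on an object; "newtons" is the grip in N (left out, the last holds). Time passes only in rows, so rows that repeat a pose let the fingers close. It gives the time, the measured TCP pose, the force, the opening and the grip force at its end, in the units of the state.
- sense(): the state, without advancing time (a new reading comes with each control period).
- capture(name): name is "scene" or "top"; returns the picture (384x512x3 uint8, red, green, blue); there is no depth.
- camera_model(name): a dict with "mtx" (3x3 intrinsics, pixels), "eye" and "rotation" of the camera in the world. Camera axes: x right, y down, z forward; pixel columns grow to the right and rows downward; lengths in mm; the calibration is good to about 2 mm. A picture is of the moment at which its call begins. camera_model takes no time and is no camera call.
- finish_job(): hands the job in; it is judged then, once.
Trained networks look in the newest picture that a camera, given by its name, has taken for a name from the list of things; names that differ only in an ending like _2 or _b are one class to them, and where a whole thing is asked for, a point or a joint stands for the part that bears it (a point fixed in the world has none). Each returns a list of dicts, best first, with "score" (0 to 1); they miss things now and then, are a little off and sometimes report something else, mostly with a low value. They report only what shows in the picture. A call takes as long as a camera call. They do not tell look-alikes from the thing itself.
- search_frame(camera, label): "rect" ([centre column, centre row, width, height] in pixels, round what is visible of it).
- trace(camera, label): "mask" (384x512 bool, what is visible of it) and "rect" ([centre column, centre row, width, height] in pixels, round what is visible of it).
- spot_point(camera, label): "xy" ([column, row] in pixels: a listed point, or the origin of a listed thing).
The state is a dict: "time_s": time; "joints": joint angles; "dq": joint speeds; "tau": joint torques, N m; "eef_pos": TCP position; "ee_rot": TCP orientation; "force": force on the tool from outside, world axes, zero at the start; "wrist_torque": the same for the moment, N m; "grip_width": opening from 0.0 (shut) to 1.0 (fully open); "grip_force": force on a finger pad.
Only numpy, scipy, OpenCV 4.12 (cv2) and the standard library are available. Lean on these libraries where they do the work, as an engineer would, in place of code of your own. Each camera call takes 0.05 s, during which the arm holds its last target. There are 200 camera calls.

## Working session

There is one attempt and no reset: what is moved stays moved. The work goes in short steps, Python scripts to look and compute and a tool call to move; the robot and the scene stay as the last step left them, time stands still between calls to the robot, and variables do not carry over. Pictures are saved under pics/ and viewed, at most 10 in all, crops included, and the job is handed in when it is done.

Besides the shell and the picture viewer there is one more tool, called as name(argument=value, ...) on one line, values as JSON. step_arm: Moves the arm, as the interface text tells. Its arguments: {"type":"object","properties":{"commands":{"type":"string"},"newtons":{"type":"number"}},"required":["commands"]}

```bash
mkdir -p pics
python3 - <<'E'
from rig import *
import cv2,numpy as np
for n in("scene","top"):
    im=capture(n); cv2.imwrite(f"pics/{n}0.png",cv2.resize(im[:,:,::-1],(768,576)))
    m=camera_model(n); print(n,m)
    for l in("cap","canister","board"):
        for d in search_frame(n,l): print(l,d['score'],np.round(d['rect'],1))
print(sense())
E
```

```text
scene {'mtx': array([[373.14746156,   0.        , 251.46405269],
       [  0.        , 373.14746156, 194.86867124],
       [  0.        ,   0.        ,   1.        ]]), 'eye': array([291.89522424, 323.35879493, 833.51724606]), 'rotation': array([ 0.08689804, -0.36168755,  0.9030009 , -0.21498891])}
cap 0.87 [171.4 304.5  26.1  32.6]
cap 0.77 [207.1 252.2  34.1  31.9]
cap 0.76 [162.4 265.4  25.5  24.2]
canister 0.58 [181.2 312.8  63.5  68.3]
board 0.67 [237.9 218.1  37.4  35.2]
top {'mtx': array([[403.15077156,   0.        , 250.11771737],
       [  0.        , 403.15077156, 189.75471047],
       [  0.        ,   0.        ,   1.        ]]), 'eye': array([354.05206204,  59.26922986, 983.72642863]), 'rotation': array([-0.08456012,  0.71099585, -0.69286778,  0.08525686])}
cap 0.91 [194.7 203.9  33.6  28.5]
cap 0.76 [158.  182.6  20.6  21.3]
cap 0.71 [126.1 220.8  28.8  23.8]
canister 0.92 [140.9 227.2  40.9  41.5]
canister 0.59 [239.4 202.1  35.4  35.1]
board 0.6 [241.1 201.1  38.1  36.5]
{'time_s': 0.4, 'joints': array([-1.33242477e+00,  3.12986952e-01,  1.49783852e+00, -1.30053389e-05,
        1.33103707e+00, -2.23392610e-01]), 'dq': array([-0.00182589, -0.00194881, -0.00010591, -0.00121079,  0.00081315,
        0.00096061]), 'tau': array([-2.23429517e-03, -4.11818719e+01, -2.59665245e+01, -2.66665720e-04,
        1.18802323e-03,  2.30531967e-06]), 'eef_pos': array([ 233.88016565, -469.97150093,  248.19746749]), 'ee_rot': array([-1.34890375e-04,  9.73464558e-01,  2.28837793e-01, -7.32690732e-06]), 'force': array([ 0.02039677, -0.1110062 ,  0.35235241]), 'wrist_torque': array([-0.02288531, -0.01987575, -0.01042145]), 'grip_force': 0.0, 'grip_width': 1.002384191230447}
```

View pics/top0.png

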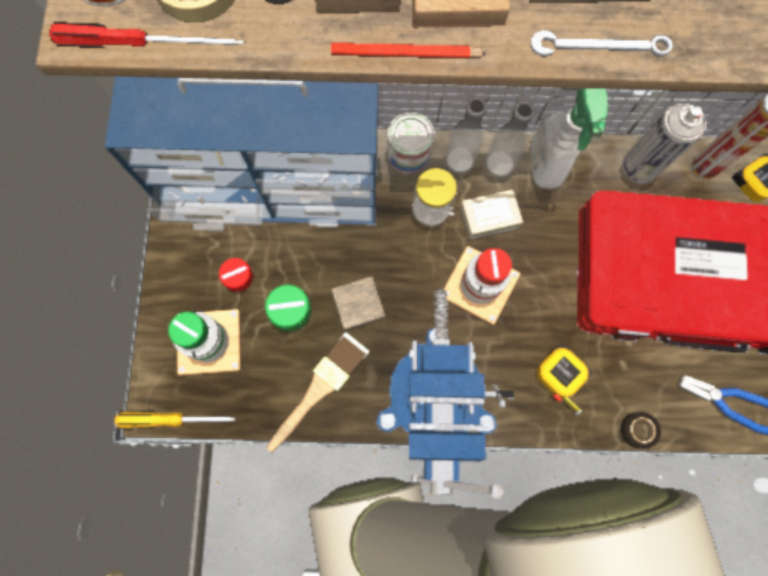

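View pics/scene0.png

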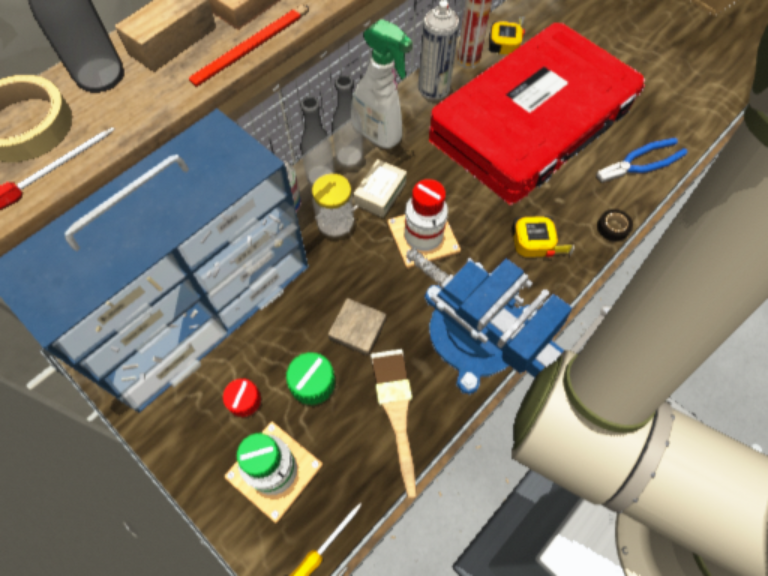

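The top view shows the green-capped canister at (188,330) and the board at (358,303). The loose, larger green cap is at (288,308). I'll rectify these to world planes and measure them.

```bash
cat > h.py <<'E'
from rig import *
import cv2,numpy as np
from scipy.spatial.transform import Rotation as R
def cam(n):
    m=camera_model(n); q=m['rotation']; return m['mtx'],np.array(m['eye']),R.from_quat([q[1],q[2],q[3],q[0]]).as_matrix()
def p2w(n,uv,z):
    K,e,r=cam(n); uv=np.atleast_2d(uv).astype(float)
    d=(r@np.linalg.inv(K)@np.c_[uv,np.ones(len(uv))].T).T
    return e+d*((z-e[2])/d[:,2])[:,None]
def rect(n,im,c,z,half=60,s=5):
    # image: right=-y, up=+x
    K,e,r=cam(n); N=int(2*half*s)
    H=K@r.T@np.array([[0,-1/s,c[0]+half-e[0]],[-1/s,0,c[1]+half-e[1]],[0,0,z-e[2]]])
    return cv2.warpPerspective(im,H,(N,N),flags=cv2.INTER_CUBIC|cv2.WARP_INVERSE_MAP)
E
python3 - <<'E'
from h import *
ims={n:capture(n) for n in("scene","top")}
hs={n:cv2.cvtColor(ims[n],cv2.COLOR_RGB2HSV) for n in ims}
out=[]
guess={'scene':((171.4,304.5),(238,218)),'top':((125.5,220),(240,201.5))}
P={}
for n in ims:
    c,b=guess[n]
    print(n,'rough cap',p2w(n,c,134).round(1),'board',p2w(n,b,20).round(1))
    for d in trace(n,"board"):
        m=d['mask'].astype(np.uint8)
        cs=max(cv2.findContours(m,0,2)[0],key=cv2.contourArea)
        w=p2w(n,cs[:,0],20)[:,:2].astype(np.float32); print('board',round(d['score'],2),cv2.minAreaRect(w))
    for lab in("cap","canister"):
      for d in spot_point(n,lab): print(lab,round(d['score'],2),np.round(d['xy'],1),p2w(n,d['xy'],102 if lab=='cap' else 0).round(1)[0])
    for d in spot_point(n,"neck"): print('neck',round(d['score'],2),np.round(d['xy'],1),p2w(n,d['xy'],102).round(1)[0])
c0=p2w('top',guess['top'][0],134)[0]
rows=[np.hstack([rect(n,ims[n],c0,z,40,5) for z in(134,100)]) for n in("top",'scene')]
big=np.vstack(rows);cv2.imwrite("pics/r.png",cv2.resize(big,(600,600))[:,:,::-1])
big=np.vstack(rows)
print(c0)
E
```

```text
scene rough cap [[487.6 331.9 134. ]] board [[557.4  93.1  20. ]]
board 0.82 ((560.1204833984375, 90.7803726196289), (72.6319580078125, 76.17561340332031), 19.06146812438965)
cap 0.82 [209.6 254.3] [516.1 213.3 102. ]
cap 0.82 [163.3 268.6] [561.5 297.6 102. ]
cap 0.59 [175.3 305. ] [490.5 327.8 102. ]
canister 0.71 [183.2 313.5] [492.3 328.4   0. ]
top rough cap [[489.4 324.6 134. ]] board [[560.4  85.3  20. ]]
board 0.55 ((560.6373291015625, 88.2100830078125), (74.86595916748047, 72.74876403808594), 20.53447914123535)
cap 0.97 [160.5 185.3] [575.5 263.6 102. ]
cap 0.86 [190.6 208.1] [525.  192.5 102. ]
cap 0.68 [127.5 223.9] [486.  329.3 102. ]
canister 0.72 [140.1 228.8] [489.9 328.5   0. ]
canister 0.24 [128.4 220.1] [510.7 359.2   0. ]
neck 0.77 [128.5 219.9] [494.9 328.  102. ]
[489.40791806 324.56947938 134.        ]
```

View pics/r.png

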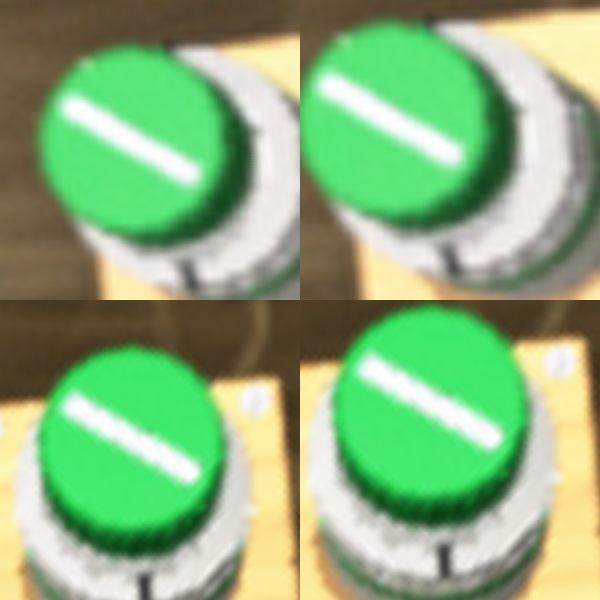

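The rectified panels put the cap axis at about (491.5, 329.4). The white line is at about 60.7° world yaw and the tick axis at about 7.5°, so roughly 127° anticlockwise to release. I'll move above the cap, keeping the yaw at 26.5°.

step_arm(commands="1 0 0 -5 0 0 0;1 0 0 -5 0 0 0;1 58.7 -60.1 -5 0 0 0;1 58.7 -60.1 -5 0 0 0;1 58.7 -60.1 -5 0 0 0;1 58.7 -60.1 -5 0 0 0;1 58.7 -60.1 -5 0 0 0;1 58.7 -60.1 -5 0 0 0;1 58.7 -60.1 -5 0 0 0;1 58.7 -60.1 -5 0 0 0;1 58.7 -60.1 -5 0 0 0;1 58.7 -60.1 -5 0 0 0;1 58.7 -60.1 -5 0 0 0;1 58.7 -60.1 -5 0 0 0;1 58.7 -60.1 -5 0 0 0;1 58.7 -60.1 -5 0 0 0;1 58.7 -60.1 -5 0 0 0;1 58.7 -60.1 -5 0 0 0;1 58.7 -60.1 -5 0 0 0;1 58.7 -60.1 -5 0 0 0", newtons=40)

```text
time_s: 2.57
eef_pos: [464.2, 246.2, 298.7]
ee_rot: [0.0, 0.973, 0.229, 0.001]
force: [1.3, -1.4, 0.1]
grip_width: 1.005
grip_force: 0.0
```

```bash
cat > d.py <<'E'
from h import *
s=sense(); q=s['ee_rot']; r=R.from_quat([q[1],q[2],q[3],q[0]])
M=r.as_matrix(); print('t',s['time_s'],'pos',s['eef_pos'].round(1),'yaw',np.degrees(np.arctan2(M[1,0],M[0,0])).round(2),'q6',s['joints'][5].round(2),'F',s['force'].round(1),'T',s['wrist_torque'].round(2),s['grip_width'].round(3),s['grip_force'])
import sys
if len(sys.argv)>3: print('tool cm',(M.T@(np.array(list(map(float,sys.argv[1:4])))-s['eef_pos'])/10).round(2))
E
python3 d.py 491.5 329.4 123
python3 - <<'E'
from h import *
# line and tick angles from the images taken before the move, refined with a fresh one if unobstructed
for n in("top","scene"):
    im=capture(n); c=(491.5,329.4)
    p=rect(n,im,c,134,40,5); h=cv2.cvtColor(p,cv2.COLOR_RGB2HSV)
    g=((h[...,0]>45)&(h[...,0]<85)&(h[...,1]>120)&(h[...,2]>190)).astype(np.uint8)
    if g.sum()<8000: print(n,'hidden');continue
    k=max(cv2.findContours(g,0,2)[0],key=cv2.contourArea); e=cv2.fitEllipse(cv2.convexHull(k)); print(n,'axis',c[0]+40-e[0][1]/5,c[1]+40-e[0][0]/5,e[1])
    yy,xx=np.nonzero((h[...,1]<90)&(h[...,2]>190)&(np.hypot(*(np.mgrid[:400,:400]-np.array(e[0][::-1])[:,None,None]))<95))
    v=np.linalg.eigh(np.cov(-yy,-xx))[1][:,1]; print('line',np.degrees(np.arctan2(v[1],v[0]))%180)
E
```

```text
top hidden
scene hiddenTraceback (most recent call last):
  File "d.py", line 3, in <module>
    M=r.as_matrix(); print('t',s['time_s'],'pos',s['eef_pos'].round(1),'yaw',np.degrees(np.arctan2(M[1,0],M[0,0])).round(2),'q6',s['joints'][5].round(2),'F',s['force'].round(1),'T',s['wrist_torque'].round(2),s['grip_width'].round(3),s['grip_force'])
                                                                                                                                                                                                                ^^^^^^^^^^^^^^^^^^^^^
AttributeError: 'float' object has no attribute 'round'
```

```bash
sed -i "s/s\['grip_width'\].round(3)/round(s['grip_width'],3)/" d.py
python3 d.py 491.5 329.4 180
python3 - <<'E'
from h import *
for n in("top","scene"):
    im=cv2.resize(cv2.imread(f"pics/{n}0.png")[:,:,::-1],(512,384),interpolation=cv2.INTER_AREA); c=(491.5,329.4)
    p=rect(n,im,c,134,40,5); h=cv2.cvtColor(p,cv2.COLOR_RGB2HSV)
    g=((h[...,0]>45)&(h[...,0]<85)&(h[...,1]>110)&(h[...,2]>190)).astype(np.uint8)
    k=max(cv2.findContours(g,0,2)[0],key=cv2.contourArea); e=cv2.fitEllipse(cv2.convexHull(k)); print(n,'axis',c[0]+40-e[0][1]/5,c[1]+40-e[0][0]/5,e[1])
    yy,xx=np.nonzero((h[...,1]<90)&(h[...,2]>190)&(np.hypot(*(np.mgrid[:400,:400]-np.array(e[0][::-1])[:,None,None]))<95))
    v=np.linalg.eigh(np.cov(-yy,-xx))[1][:,1]; print('line',np.degrees(np.arctan2(v[1],v[0]))%180)
E
```

```text
t 2.6667 pos [464.4 248.1 297.5] yaw 26.75 q6 1.37 F [-0.1 -1.6 -0.8] T [ 0.01 -0.02  0.03] 0.999 0.0
tool cm [ 6.08 -6.03 11.75]
top axis 491.8892761230469 329.2382873535156 (231.43844604492188, 238.35630798339844)
line 60.2037722595049
scene axis 492.06386108398436 329.6613464355469 (232.65335083007812, 245.89556884765625)
line 60.287145053174584
```

step_arm(commands="1 6.1 -6 0 0 0 0;1 6.1 -6 0 0 0 0;1 6.1 -6 0 0 0 0;1 6.1 -6 0 0 0 0;1 6.1 -6 6 0 0 0;1 6.1 -6 10 0 0 0;1 6.1 -6 10 0 0 0;1 6.1 -6 10 0 0 0;1 6.1 -6 10 0 0 0")

```text
time_s: 3.42
eef_pos: [492.1, 323.7, 199.3]
ee_rot: [0.0, 0.974, 0.228, 0.0]
force: [0.4, 0.6, 0.8]
grip_width: 0.996
grip_force: 0.0
```

```bash
python3 d.py 492 329.4 123
```

```text
t 3.4167 pos [492.1 323.7 199.3] yaw 26.4 q6 1.49 F [0.4 0.6 0.8] T [ 0.01  0.04 -0.01] 0.996 0.0
tool cm [ 0.24 -0.52  7.63]
```

step_arm(commands="1 0.24 -0.52 3 0 0 0;1 0.24 -0.52 5 0 0 0;1 0.24 -0.52 7 0 0 0;1 0.24 -0.52 7.6 0 0 0;1 0.24 -0.52 7.6 0 0 0;1 0.24 -0.52 7.6 0 0 0")

```text
time_s: 3.92
eef_pos: [492.7, 330.5, 124.5]
ee_rot: [-0.0, 0.973, 0.229, 0.002]
force: [0.2, 0.2, 0.4]
grip_width: 1.001
grip_force: 0.0
```

```bash
python3 d.py 492 329.4 123
```

```text
t 3.9167 pos [492.7 330.5 124.5] yaw 26.44 q6 1.5 F [0.2 0.2 0.4] T [-0.02 -0.02  0.03] 1.001 0.0
tool cm [-0.11  0.07  0.15]
```

Now I'll close on the cap.

step_arm(commands="0.4 -0.1 0.07 0.1 0 0 0;0 -0.1 0.07 0.1 0 0 0;0 -0.1 0.07 0.1 0 0 0;0 -0.1 0.07 0.1 0 0 0;0 -0.1 0.07 0.1 0 0 0;0 -0.1 0.07 0.1 0 0 0;0 -0.1 0.07 0.1 0 0 0;0 -0.1 0.07 0.1 0 0 0;0 -0.1 0.07 0.1 0 0 0;0 -0.1 0.07 0.1 0 0 0", newtons=40)

```text
time_s: 4.75
eef_pos: [491.6, 329.5, 122.7]
ee_rot: [-0.0, 0.973, 0.229, 0.001]
force: [-1.9, -1.5, 6.7]
grip_width: 0.569
grip_force: 40.0
```

```bash
python3 d.py 492 329.4 123
```

```text
t 4.75 pos [491.6 329.5 122.7] yaw 26.47 q6 1.5 F [-1.9 -1.5  6.7] T [-0.32  0.24  0.04] 0.569 40.04377114382805
tool cm [ 0.04  0.03 -0.03]
```

step_arm(commands="0 0 0 0 0 0 -0.1;0 0 0 0 0 0 -0.2;0 0 0 0 0 0 -0.3;0 0 0 0 0 0 -0.4;0 0 0 0 0 0 -0.5;0 0 0 0 0 0 -0.6;0 0 0 0 0 0 -0.7;0 0 0 0 0 0 -0.75;0 0 0 0 0 0 -0.75;0 0 0 0 0 0 -0.75;0 0 0 0 0 0 -0.75")

```text
time_s: 5.67
eef_pos: [491.8, 329.7, 122.7]
ee_rot: [0.0, 0.822, 0.57, 0.001]
force: [0.4, -0.1, 7.3]
grip_width: 0.569
grip_force: 40.2
```

```bash
python3 d.py 492 329.4 123
```

```text
t 5.6667 pos [491.8 329.7 122.7] yaw 69.44 q6 0.75 F [ 0.4 -0.1  7.3] T [0.04 0.08 0.04] 0.569 40.21705112652853
tool cm [-0.02  0.03 -0.03]
```

step_arm(commands="0.9 0 0 0 0 0 0;0.9 0 0 0 0 0 0;0.9 0 0 0 0 0 0;0.9 0 0 0 0 0 0.1;0.9 0 0 0 0 0 0.2;0.9 0 0 0 0 0 0.3;0.9 0 0 0 0 0 0.4;0.9 0 0 0 0 0 0.5;0.9 0 0 0 0 0 0.6;0.9 0 0 0 0 0 0.7;0.9 0 0 0 0 0 0.75;0.9 0 0 0 0 0 0.75;0 0 0 0 0 0 0.75;0 0 0 0 0 0 0.75;0 0 0 0 0 0 0.75;0 0 0 0 0 0 0.75;0 0 0 0 0 0 0.75;0 0 0 0 0 0 0.75;0 0 0 0 0 0 0.75")

```text
time_s: 7.25
eef_pos: [491.1, 329.6, 121.6]
ee_rot: [-0.0, 0.973, 0.229, 0.0]
force: [-2.5, 2.4, 5.9]
grip_width: 0.571
grip_force: 41.2
```

```bash
python3 d.py 492 329.4 123
```

```text
t 7.25 pos [491.1 329.6 121.6] yaw 26.48 q6 1.5 F [-2.5  2.4  5.9] T [0.35 0.5  0.03] 0.571 41.186558530625916
tool cm [ 0.07  0.06 -0.14]
```

step_arm(commands="0 0 0 0 0 0 -0.1;0 0 0 0 0 0 -0.2;0 0 0 0 0 0 -0.3;0 0 0 0 0 0 -0.4;0 0 0 0 0 0 -0.5;0 0 0 0 0 0 -0.6;0 0 0 0 0 0 -0.7;0 0 0 0 0 0 -0.75;0 0 0 0 0 0 -0.75;0 0 0 0 0 0 -0.75;0 0 0 0 0 0 -0.75")

```text
time_s: 8.17
eef_pos: [491.5, 329.2, 121.6]
ee_rot: [0.0, 0.823, 0.569, 0.0]
force: [0.7, -1.7, 5.5]
grip_width: 0.574
grip_force: 41.1
```

```bash
python3 d.py 492 329.4 123
```

```text
t 8.1667 pos [491.5 329.2 121.6] yaw 69.32 q6 0.75 F [ 0.7 -1.7  5.5] T [-0.2   0.04  0.1 ] 0.574 41.064338362375565
tool cm [ 0.04  0.04 -0.14]
```

step_arm(commands="0.9 0 0 0 0 0 0;0.9 0 0 0 0 0 0;0.9 0 0 0 0 0 0;0.9 0 0 -0.15 0 0 0.1;0.9 0 0 -0.15 0 0 0.2;0.9 0 0 -0.15 0 0 0.3;0.9 0 0 -0.15 0 0 0.4;0.9 0 0 -0.15 0 0 0.5;0.9 0 0 -0.15 0 0 0.6;0.9 0 0 -0.15 0 0 0.7;0.9 0 0 -0.15 0 0 0.75;0.9 0 0 -0.15 0 0 0.75")

```text
time_s: 9.17
eef_pos: [491.0, 329.3, 122.5]
ee_rot: [0.0, 0.974, 0.228, -0.0]
force: [0.3, -0.1, 0.1]
grip_width: 0.899
grip_force: 0.0
```

```bash
python3 d.py 492 329.4 123
python3 - <<'E'
from h import *
a=[rect(n,capture(n),(492,329.4),134,40,5) for n in("top","scene")]
cv2.imwrite("pics/mid.png",np.hstack(a)[:,:,::-1])
E
```

```text
t 9.1667 pos [491.  329.3 122.5] yaw 26.33 q6 1.5 F [ 0.3 -0.1  0.1] T [-0.02  0.01  0.04] 0.899 0.0
tool cm [ 0.09  0.04 -0.05]
```

View pics/mid.png

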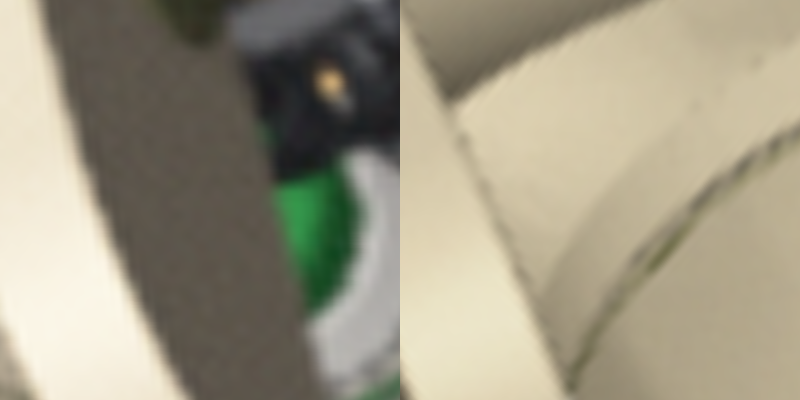

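The arm hides the cap: only its right edge shows, near (310,240). Next is the third twist, about 41°, centred.

step_arm(commands="0 0.09 0.04 0 0 0 0;0 0.09 0.04 0 0 0 0;0 0.09 0.04 0 0 0 0;0 0.09 0.04 0 0 0 0;0 0.09 0.04 0 0 0 0;0 0.09 0.04 0 0 0 0;0 0.09 0.04 0 0 0 0;0 0.09 0.04 0 0 0 -0.1;0 0.09 0.04 0 0 0 -0.2;0 0.09 0.04 0 0 0 -0.3;0 0.09 0.04 0 0 0 -0.4;0 0.09 0.04 0 0 0 -0.5;0 0.09 0.04 0 0 0 -0.6;0 0.09 0.04 0 0 0 -0.65;0 0.09 0.04 0 0 0 -0.65;0 0.09 0.04 0 0 0 -0.65")

```text
time_s: 10.6
eef_pos: [492.8, 329.4, 123.6]
ee_rot: [0.0, 0.849, 0.528, 0.001]
force: [0.0, 1.1, 6.3]
grip_width: 0.571
grip_force: 41.3
```

```bash
python3 d.py 492 329.4 123
```

```text
t 10.6 pos [492.8 329.4 123.6] yaw 63.72 q6 0.85 F [0.  1.1 6.3] T [ 0.06  0.04 -0.01] 0.571 41.26101942616515
tool cm [-0.04 -0.07  0.06]
```

step_arm(commands="0 0 0 0 0 0 -0.03;0 0 0 0 0 0 -0.06;0 0 0 0 0 0 -0.07;0 0 0 0 0 0 -0.07;0 0 0 0 0 0 -0.07")

```text
time_s: 11.02
eef_pos: [492.8, 329.5, 123.6]
ee_rot: [0.0, 0.83, 0.557, 0.001]
force: [0.6, 1.3, 7.3]
grip_width: 0.569
grip_force: 41.3
```

```bash
python3 d.py 492 329.4 123
```

```text
t 11.0167 pos [492.8 329.5 123.6] yaw 67.72 q6 0.78 F [0.6 1.3 7.3] T [ 0.14  0.01 -0.  ] 0.569 41.30847293883562
tool cm [-0.04 -0.07  0.06]
```

step_arm(commands="0 0 0 -0.1 0 0 0;0 0 0 -0.2 0 0 0;0 0 0 -0.2 0 0 0")

```text
time_s: 11.27
eef_pos: [492.8, 329.5, 125.7]
ee_rot: [0.0, 0.83, 0.557, 0.001]
force: [0.5, 0.8, 6.2]
grip_width: 0.569
grip_force: 41.2
```

```bash
python3 d.py 492 329.4 123
```

```text
t 11.2667 pos [492.8 329.5 125.7] yaw 67.71 q6 0.78 F [0.5 0.8 6.2] T [ 0.14 -0.03  0.01] 0.569 41.218245952622965
tool cm [-0.04 -0.07  0.27]
```

step_arm(commands="0 0 0 -0.2 0 0 0;0 0 0 -0.4 0 0 0;0 0 0 -0.4 0 0 0")

```text
time_s: 11.52
eef_pos: [492.1, 329.2, 128.7]
ee_rot: [0.0, 0.83, 0.557, -0.0]
force: [-0.2, 0.1, -0.6]
grip_width: 0.57
grip_force: 41.5
```

```bash
python3 d.py 492 329.4 123
```

```text
t 11.5167 pos [492.1 329.2 128.7] yaw 67.71 q6 0.78 F [-0.2  0.1 -0.6] T [-0.02 -0.02  0.02] 0.57 41.45353976986371
tool cm [ 0.02 -0.01  0.57]
```

The wrist force fell to the cap's own weight, −0.6 N, so the cap is free. I'll lift it and carry it over the board.

step_arm(commands="0 0 0 -1.5 0 0 0;0 0 0 -3 0 0 0;0 0 0 -5 0 0 0;0 0 0 -6 0 0 0;0 0 0 -6 0 0 0;0 -3 2.35 -6 0 0 0.1;0 -6 4.7 -6 0 0 0.2;0 -9 7.1 -6 0 0 0.3;0 -12 9.4 -6 0 0 0.4;0 -15 11.8 -6 0 0 0.5;0 -18 14.1 -6 0 0 0.6;0 -19.6 15.4 -6 0 0 0.6;0 -19.6 15.4 -6 0 0 0.6;0 -19.6 15.4 -6 0 0 0.6;0 -19.6 15.4 -6 0 0 0.6")

```text
time_s: 12.77
eef_pos: [559.8, 90.3, 187.9]
ee_rot: [-0.0, 0.958, 0.287, -0.001]
force: [-0.3, 0.5, 0.0]
grip_width: 0.568
grip_force: 41.6
```

```bash
python3 d.py 560.4 89.5 46
python3 - <<'E'
from h import *
for n in("top","scene"):
    cv2.imwrite(f"pics/{n}1.png",cv2.resize(capture(n)[130:330,100:360,::-1],(780,600)))
E
```

```text
t 12.7667 pos [559.8  90.3 187.9] yaw 33.37 q6 0.94 F [-0.3  0.5  0. ] T [-0.01  0.04  0.05] 0.568 41.595627064816654
tool cm [ 0.03  0.12 14.19]
```

View pics/scene1.png

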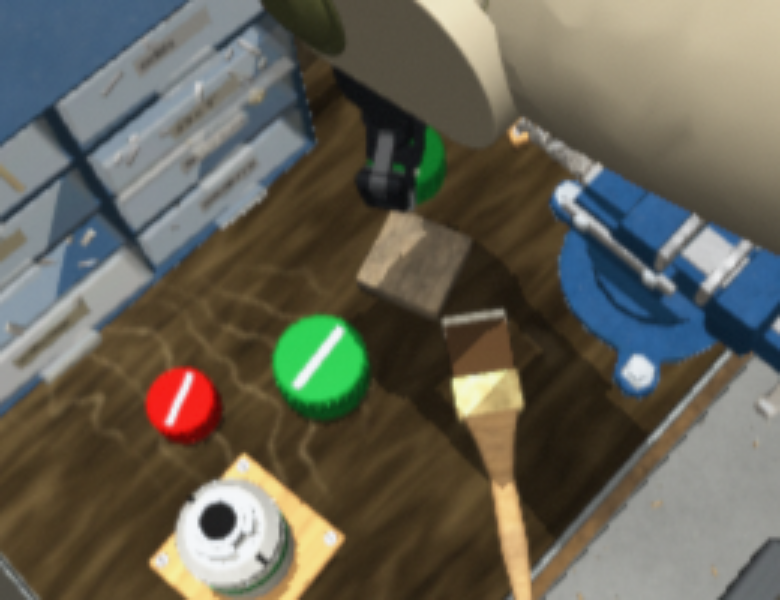

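The cap is in the gripper at (430,165), the canister at (235,535) is open, and the board is at (415,262). Next I'll go down.

step_arm(commands="0 0.05 0.1 3 0 0 0;0 0.05 0.1 6 0 0 0;0 0.05 0.1 9 0 0 0;0 0.05 0.1 11 0 0 0;0 0.05 0.1 13 0 0 0;0 0.05 0.1 13.8 0 0 0;0 0.05 0.1 14.1 0 0 0;0 0.05 0.1 14.1 0 0 0;0 0.05 0.1 14.1 0 0 0")

```text
time_s: 13.62
eef_pos: [561.8, 89.4, 48.9]
ee_rot: [0.0, 0.958, 0.287, 0.001]
force: [0.1, -1.0, -0.8]
grip_width: 0.569
grip_force: 41.6
```

```bash
python3 d.py 560.4 89.5 41
```

```text
t 13.6167 pos [561.8  89.4  48.9] yaw 33.36 q6 0.94 F [ 0.1 -1.  -0.8] T [-0.    0.05 -0.01] 0.569 41.59278135979548
tool cm [-0.11 -0.09  0.79]
```

step_arm(commands="0 0 0 0.1 0 0 0;0 0 0 0.2 0 0 0;0 0 0 0.2 0 0 0")

```text
time_s: 13.87
eef_pos: [561.4, 89.1, 46.2]
ee_rot: [0.0, 0.958, 0.287, 0.0]
force: [-0.3, 0.6, -0.6]
grip_width: 0.567
grip_force: 41.6
```

```bash
python3 d.py 560.4 89.5 41
```

```text
t 13.8667 pos [561.4  89.1  46.2] yaw 33.34 q6 0.94 F [-0.3  0.6 -0.6] T [-0.04 -0.01  0.  ] 0.567 41.594511010916904
tool cm [-0.06 -0.09  0.52]
```

step_arm(commands="0 -0.05 -0.05 0.1 0 0 0;0 -0.05 -0.05 0.2 0 0 0;0 -0.05 -0.05 0.3 0 0 0;0 -0.05 -0.05 0.3 0 0 0;0 -0.05 -0.05 0.3 0 0 0")

```text
time_s: 14.28
eef_pos: [560.5, 89.2, 42.7]
ee_rot: [-0.0, 0.958, 0.287, -0.0]
force: [-0.3, -0.1, -0.6]
grip_width: 0.572
grip_force: 41.6
```

```bash
python3 d.py 560.4 89.5 41
```

```text
t 14.2833 pos [560.5  89.2  42.7] yaw 33.33 q6 0.94 F [-0.3 -0.1 -0.6] T [ 0.05 -0.01  0.02] 0.572 41.59428328857757
tool cm [ 0.01 -0.03  0.17]
```

step_arm(commands="0 0 0 0.1 0 0 0;0 0 0 0.1 0 0 0;0 0 0 0.1 0 0 0")

```text
time_s: 14.53
eef_pos: [560.5, 89.2, 41.7]
ee_rot: [-0.0, 0.958, 0.287, -0.0]
force: [0.7, 0.1, -0.7]
grip_width: 0.572
grip_force: 41.6
```

```bash
python3 d.py 560.4 89.5 41
```

```text
t 14.5333 pos [560.5  89.2  41.7] yaw 33.33 q6 0.94 F [ 0.7  0.1 -0.7] T [0.03 0.02 0.01] 0.572 41.59457884845324
tool cm [ 0.01 -0.03  0.07]
```

step_arm(commands="0 0 0 0.1 0 0 0;0 0 0 0.1 0 0 0;0 0 0 0.1 0 0 0")

```text
time_s: 14.78
eef_pos: [560.7, 89.2, 41.2]
ee_rot: [0.0, 0.958, 0.287, 0.0]
force: [-1.8, -0.8, 5.5]
grip_width: 0.571
grip_force: 42.0
```

step_arm(commands="0 0 0 0.05 0 0 0;0 0 0 0.1 0 0 0;0 0 0 0.1 0 0 0")

```text
time_s: 15.03
eef_pos: [560.7, 89.2, 41.1]
ee_rot: [0.0, 0.958, 0.287, 0.0]
force: [-5.2, -0.4, 14.3]
grip_width: 0.565
grip_force: 42.8
```

The cap is seated, so I'll ease off, release and go up.

step_arm(commands="0 0 0 -0.1 0 0 0;0 0 0 -0.1 0 0 0;0.7 0 0 -0.1 0 0 0;0.85 0 0 -0.1 0 0 0;0.85 0 0 -0.1 0 0 0;0.85 0 0 -0.1 0 0 0;0.85 0 0 -2 0 0 0;0.85 0 0 -5 0 0 0;0.85 0 0 -9 0 0 0;0.85 0 0 -13 0 0 0;0.85 0 0 -17 0 0 0;0.85 -7 13 -19 0 0 0;0.85 -14 26 -19 0 0 0;0.85 -14 26 -19 0 0 0;0.85 -14 26 -19 0 0 0;0.85 -14 26 -19 0 0 0;0.85 -14 26 -19 0 0 0;0.85 -14 26 -19 0 0 0;0.85 -14 26 -19 0 0 0;0.85 -14 26 -19 0 0 0")

```text
time_s: 16.7
eef_pos: [586.1, -207.2, 229.1]
ee_rot: [-0.0, 0.958, 0.285, -0.0]
force: [-0.4, 0.5, -0.6]
grip_width: 0.848
grip_force: 0.0
```

```bash
python3 d.py
python3 - <<'E'
from h import *
a=[]
for n in("top","scene"):
    im=capture(n); a.append(rect(n,im,(560.4,89.5),52,60,3)); a.append(rect(n,im,(560.4,89.5),20,60,3))
cv2.imwrite("pics/end.png",cv2.resize(np.vstack([np.hstack(a[:2]),np.hstack(a[2:])]),(600,600))[:,:,::-1])
E
```

```text
t 16.7 pos [ 586.1 -207.2  229.1] yaw 33.14 q6 0.46 F [-0.4  0.5 -0.6] T [-0.02 -0.    0.  ] 0.848 0.0
```

View pics/end.png

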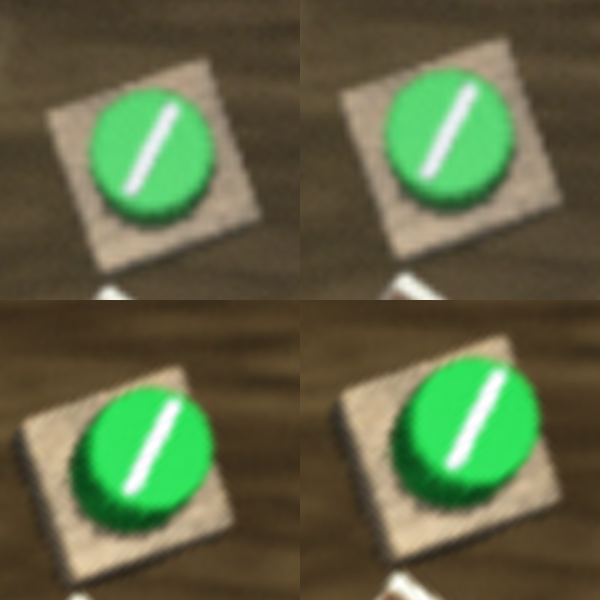

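The cap stands upright and centred on the board, at (151,150) against the board centre at (450,148) in the neighbouring panel. The gripper is clear of everything, so I'm handing the job in.

```bash
python3 -c "
from rig import *
print(finish_job())"
```

```text
the job is handed in; nothing more can be done
None
```

The green cap was unscrewed in three short anticlockwise twists, lifted off and released right way up in the middle of the square offcut; the job was handed in at about 17 s, and no verdict was returned.

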